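# Line up the tub and the dish in the top supply crate

### The job

Without picking anything up, push the white tub and the pale blue dish along the bottom of the top crate until each stands against the crate's left wall (the robot's left, where the outlines are), inside its own tape outline: the tub in the white one, the dish in the blue one. Keep them flat on the crate's bottom and upright, and leave the scoop, the brush and everything else where they are.

Things in the scene. Friction and masses are not known exactly. Their poses are not given: they have to be found in the camera images.
- crate: shallow fixed crate, 500 mm (its x) by 580 mm (its y), clear walls 6 mm thick and 30 mm high, dark bottom whose upper face lies 6 mm above the table; origin under its centre at table height. Its +y wall is the left wall, whose inner face is 284 mm from the origin; it is the stop. It may be turned by up to about 0.2 rad
- white_mark: white tape on the crate's bottom (flat, nothing to bump into): a U-shaped outline open to the left wall, 116 mm wide inside along the wall and 106 mm deep, with a white strip on the wall's top. Origin on the inner face of the left wall, at the crate's bottom, midway along the outline; +y points out through the wall, x runs along the wall. The parked tub's centre belongs 46 mm to -y of it
- blue_mark: blue tape like the white one, 124 mm wide inside and 114 mm deep; same frame. The parked dish's centre belongs 50 mm to -y of it. The two outlines lie about 160 mm apart along the wall, either one nearer the robot
- tub: closed white round tub, 92 mm diameter, straight sides, lid at 76 mm, grey press button in the lid up to 81 mm; loose, about 0.3 kg; origin under its centre. It starts nearer the left wall than the dish
- dish: pale blue round ceramic dish, 100 mm diameter, near-upright sides 34 mm high, 5 mm wall; loose, about 0.3 kg; origin under its centre
- scoop: black sifting scoop lying at the crate's far side (+x): slotted basket 90 x 68 x 28 mm with a 110 mm handle; origin under the basket's handle end, its x axis towards the basket's front. Bystander, loose
- brush: mini brush with bamboo handle, 150 mm long, lying near the crate's robot-side wall; origin under its middle. Bystander, loose
- jar: small amber jar with green cap, 44 mm diameter, 60 mm tall, in the crate near its far (+x) wall; origin under its centre. Bystander, loose
- spray: white bottle with blue cap, 64 mm diameter, 190 mm tall, outside the crate on the left; origin under its centre. Bystander, loose
- can: can, 74 mm diameter, 100 mm tall, outside the crate on the left; origin under its centre. Bystander, loose
- mug: white mug, 80 mm diameter, 90 mm tall, outside the crate on the right; origin under its centre. Bystander, loose
Not all that is in view belongs to the job. What is shaped like the tub but pink is not meant. There is more than one size of the dish; the one meant has the size given above.

How it is judged (in metres and radians):
At the end, for the whole second after the job is handed in: Tub and dish stand flat, upright and at rest on the crate's bottom, each within 5 mm of touching the left wall and within 12 mm of the middle of its own outline along the wall (that is, inside the tape) (x of tub in the frame of white_mark between -0.012 and 0.012 m and y of tub in the frame of white_mark between -0.051 and -0.04 m and z of each of tub, dish in the frame of crate below 0.01 m and angle between each of tub, dish's own z axis and vertical below 0.08 rad and linear speed of each of tub, dish below 0.01 m/s and x of dish in the frame of blue_mark between -0.012 and 0.012 m and y of dish in the frame of blue_mark between -0.055 and -0.044 m).
It fails at once if the tub or the dish is lifted off the crate's bottom (more than 12 mm) (z of any of tub, dish in the frame of crate above 0.018 m).
It fails at once if the tub or the dish is tipped (more than 0.3 rad) (angle between any of tub, dish's own z axis and vertical above 0.3 rad).
It fails at once if a bystander is moved by more than 20 mm (distance of any of scoop, brush, jar, spray, can, mug from where it was at the start of the episode above 0.02 m).
It also fails if it takes over 69 s, if anything falls off the work surface, if the arm or the gripper's body presses on something with over 40 N, if the wrist force passes 120 N, or if a joint passes its speed limit or range.

### The arm

A 6-joint arm with a two-finger parallel gripper is mounted at the origin on the work surface. World frame = base frame: x ahead of the robot, y to its left, z up, the work surface at z = 0. Lengths are in m, angles in degrees, forces in N, time in s.
With the tool pointing down it reaches from about 0.35 to 0.875 m from the base axis. Payload 4.2 kg.
Tool frame: the origin (TCP) lies on the centre line of the jaws, within the pads' length; the fingertips stand 19 mm ahead of it and the grasp point (between the pads) is the TCP; z points along the fingers, y is the line along which they close (so a half turn about z gives the same grasp; the last joint's range is limited). The gripper opens to 87 mm and grips with 3 to 60 N. Pads are 19 mm wide; open, the fingers measure 117 mm over their backs; the gripper's body (75 mm by 190 mm) begins 51 mm behind the grasp point.
Start: joints at [-57.777, 22.042, 0.453, 0, -68.411, -14.817], TCP at [0.187, -0.596, 0.242] pointing down, gripper open.
Joint ranges: [-179.83, 179.83], [-69.29, 118.12], [-61.27, 80.66], [-181.25, 117.63], [-171.15, -9.14], [-177.46, 177.46]. Speed limits (degrees/s): [159.86, 159.86, 180, 180, 180, 180].

### API

Orientations are given as a 3x3 rotation matrix whose columns are the frame's x, y, z axes.
In Python, from station import sense, capture, finish_job, search_frame, masks_of gives the robot as it stands.
- The arm moves only by the tool drive_tool, never from a script. Its argument "rows" is a list of rows, each a list of 7 numbers: the opening in per cent of the stroke, from 0 (shut) to 100 (fully open), then the shift along the world's x, y, z in mm, then the turn, a rotation vector about the world's x, y, z in rad. In form: [[fingers, dx, dy, dz, wx, wy, wz], ...]. A call has 1 to 5 rows; each row shifts and turns the commanded pose from where the row before left it; what a row does not reach is not made up. A row lasts 1/12 s, in which the tool goes at most 41.7 mm and 7.16 degrees, less where a joint would pass 70% of its speed; a pose out of reach is approached as far as the arm can. A call is refused whole if a number of a shift passes 41.7 or a number of a turn 0.125, either way. A call with a gripper value outside its range is refused whole. The fingers move at their own pace and stop on an object; the grip force is fixed at half the most. Time passes only in rows, so rows that do not move let the fingers close. It gives the time, the measured TCP pose, the force, the opening and the grip force at its end, in the units of the state.
- sense(): the state, without advancing time (a new reading comes with each control period).
- capture(name): name is "scene" or "top"; returns a dict with "frame" (420x560x3 uint8, red, green, blue), "z_map" (420x560 float32, m along the optical axis (not along the pixel's ray), 0 where there is no reading), "fx", "fy", "cx", "cy" (pixels), "distortion" ([k1, k2, p1, p2, k3] as OpenCV has them; the pictures are not rectified), "R" (3x3) and "t" (3): a world point X has camera coordinates R X + t. Camera axes: x right, y down, z forward; pixel columns grow to the right and rows downward; lengths in m; the calibration is good to about 2 mm. A picture is of the moment at which its call begins.
- finish_job(): hands the job in; it is judged then, once.
Trained networks look in a picture, given as the dict that the camera call returned (one of the last four; its "shot" number tells which), for a name from the list of things; names that differ only in an ending like _2 or _b are one class to them, and where a whole thing is asked for, a point or a joint stands for the part that bears it (a point fixed in the world has none). Each returns a list of dicts, best first, with "p" (0 to 1); they miss things now and then, are a little off and sometimes report something else, mostly with a low value. They report only what shows in the picture. A call takes as long as a camera call. They do not tell look-alikes from the thing itself.
- search_frame(label, picture): "xy" ([column, row] in pixels, amid what is visible of it).
- masks_of(label, picture): "region" (420x560 bool, what is visible of it) and "xy" ([column, row] in pixels, amid what is visible of it).
The state is a dict: "time_s": time; "joints": joint angles; "joint_velocities": joint speeds; "effort": joint torques, N m; "tcp_pos": TCP position; "ee_rot": TCP orientation; "wrist_force": force on the tool from outside, world axes, zero at the start; "moment": the same for the moment, N m; "gripper_width": opening from 0.0 (shut) to 1.0 (fully open); "gripper_force": force on a finger pad.
Only numpy, scipy, OpenCV 4.12 (cv2) and the standard library are available. Lean on these libraries where they do the work, as an engineer would, in place of code of your own. Each camera call takes 0.05 s, during which the arm holds its last target. There are 200 camera calls.

## Working session

There is one attempt and no reset: what is moved stays moved. The work goes in short steps, Python scripts to look and compute and a tool call to move; the robot and the scene stay as the last step left them, time stands still between calls to the robot, and variables do not carry over. Pictures are saved under pics/ and viewed, at most 10 in all, crops included, and the job is handed in when it is done.

Besides the shell and the picture viewer there is one more tool, called after "Request:" in YAML: its name, and indented under it one key for each argument. drive_tool: Moves the arm, as the interface text tells. Its arguments: {"type":"object","properties":{"rows":{"type":"array"}},"required":["rows"]}

```bash
mkdir -p pics; ls
cat > h.py <<'E'
import numpy as np, cv2
from station import *
def K(p): return np.array([[p["fx"],0,p["cx"]],[0,p["fy"],p["cy"]],[0,0,1.]])
def cloud(p):
    z=p["z_map"]; H,W=z.shape
    u,v=np.meshgrid(np.arange(W),np.arange(H))
    n=cv2.undistortPoints(np.stack([u,v],-1).reshape(-1,1,2).astype(np.float64),K(p),np.array(p["distortion"])).reshape(H,W,2)
    c=np.dstack([n*z[...,None],z])
    w=(c-np.array(p["t"]))@np.array(p["R"])
    w[z==0]=np.nan
    return w
E
python3 - <<'E'
from h import *
a=capture("top");b=capture("scene")
for n,p in(("top",a),("scene",b)):
    cv2.imwrite(f"pics/{n}0.png",p["frame"][...,::-1])
    w=cloud(p)
    for l in ["tub","dish","white_mark","blue_mark","scoop","brush","jar","spray","can","mug","crate"]:
        for d in masks_of(l,p)[:3]:
            m=d["region"]; print(n,l,round(d["p"],2),np.round(d["xy"]),m.sum(),np.round(np.nanmedian(w[m],0),3))
E
```

```text
pics
top tub 0.93 [256. 190.] 854 [0.601 0.06  0.082]
top tub 0.79 [406. 215.] 905 [ 0.509 -0.384  0.076]
top tub 0.77 [136. 152.] 899 [0.714 0.407 0.075]
top dish 0.72 [415. 268.] 503 [ 0.357 -0.424  0.008]
top white_mark 0.72 [183. 186.] 486 [0.624 0.266 0.012]
top blue_mark 0.8 [184. 236.] 676 [0.468 0.234 0.01 ]
top blue_mark 0.74 [331. 135.] 228 [ 0.76  -0.173  0.062]
top scoop 0.6 [241. 143.] 852 [0.758 0.096 0.013]
top scoop 0.34 [319. 228.] 884 [ 0.479 -0.138  0.015]
top brush 0.57 [311. 267.] 487 [ 0.372 -0.115  0.025]
top brush 0.2 [320. 228.] 886 [ 0.479 -0.139  0.015]
top jar 0.53 [331. 133.] 182 [ 0.758 -0.174  0.064]
top spray 0.69 [127. 197.] 686 [0.572 0.416 0.121]
top can 0.73 [125. 264.] 713 [0.377 0.444 0.097]
top mug 0.9 [420. 174.] 849 [ 0.646 -0.459  0.041]
top crate 0.78 [281. 210.] 29257 [ 0.546 -0.017  0.007]
scene tub 0.96 [302. 214.] 864 [0.644 0.055 0.067]
scene tub 0.79 [421. 230.] 977 [0.755 0.402 0.058]
scene tub 0.72 [157. 206.] 880 [ 0.548 -0.386  0.057]
scene dish 0.71 [238. 198.] 566 [ 0.476 -0.139  0.023]
scene dish 0.5 [160. 183.] 156 [ 0.335 -0.425  0.014]
scene white_mark 0.85 [364. 215.] 309 [0.649 0.237 0.007]
scene white_mark 0.6 [227. 242.] 306 [ 0.784 -0.174  0.044]
scene blue_mark 0.74 [358. 195.] 91 [0.47  0.276 0.03 ]
scene blue_mark 0.69 [314. 242.] 649 [0.757 0.079 0.021]
scene scoop 0.61 [317. 242.] 643 [0.759 0.085 0.023]
scene scoop 0.61 [411. 194.] 907 [0.606 0.418 0.094]
scene brush 0.63 [243. 186.] 251 [ 0.385 -0.124  0.022]
scene jar 0.82 [229. 242.] 335 [ 0.783 -0.175  0.044]
scene spray 0.94 [413. 194.] 921 [0.605 0.418 0.092]
scene can 0.95 [404. 171.] 575 [0.409 0.444 0.067]
scene can 0.74 [414. 193.] 883 [0.606 0.417 0.095]
scene mug 0.77 [135. 224.] 1082 [ 0.669 -0.451  0.057]
scene crate 0.6 [272. 217.] 11865 [ 0.582 -0.029  0.006]
```

Run:
```python
import cv2
f=cv2.imread("pics/top0.png")[95:300,90:450]
cv2.imwrite("pics/top0b.png",cv2.resize(f,None,fx=2.2,fy=2.2,interpolation=cv2.INTER_CUBIC))
```

```text
(no output)
```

View pics/top0b.png

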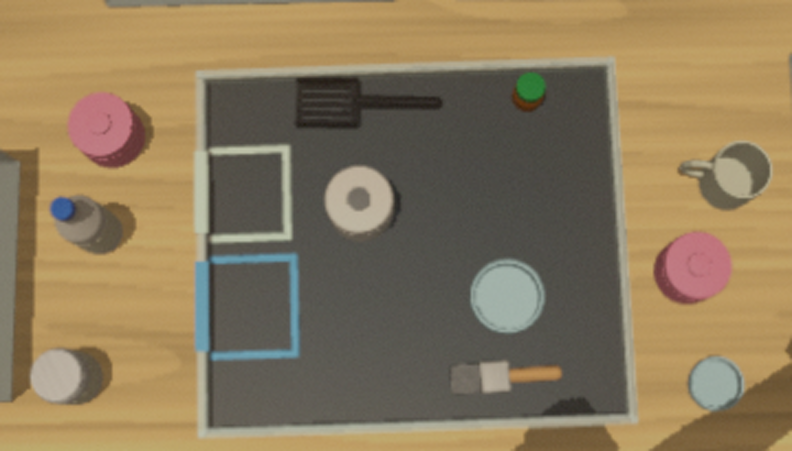

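The crop (full-image pixels = crop/2.2 + (90,95)) shows the crate with the white tub at (256,190), and the tape outlines at (183,186) white and (184,236) blue. Tub candidates are (256,190), (406,215) and (136,152); the last two are pink, so (256,190) is the one. Dish candidates are (320,228) and (415,268); the second is smaller and outside the crate, so (320,228) fits, and I'll check its diameter.

```bash
cat >> h.py <<'E'
def ontoz(p,uv,z):
    n=cv2.undistortPoints(np.float64(uv).reshape(-1,1,2),K(p),np.array(p["distortion"])).reshape(-1,2)
    R=np.array(p["R"]);t=np.array(p["t"])
    d=np.c_[n,np.ones(len(n))]@R; c=-R.T@t
    return c+d*((z-c[2])/d[:,2])[:,None]
def circ(q):
    A=np.c_[2*q,np.ones(len(q))]; s=np.linalg.lstsq(A,(q**2).sum(1),rcond=None)[0]
    return s[:2],np.sqrt(s[2]+s[:2]@s[:2])
E
python3 - <<'E'
from h import *
p=capture("top"); w=cloud(p); hsv=cv2.cvtColor(p["frame"],cv2.COLOR_RGB2HSV)
X,Y,Z=w[...,0],w[...,1],w[...,2]
H,S,V=[hsv[...,i].astype(int) for i in range(3)]
roi=np.zeros(Z.shape,bool); roi[150:268,183:228]=1
for n,m in(("white",roi&(V>130)&(S<60)),("blue",roi&(H>90)&(H<125)&(S>90))):
    m=cv2.morphologyEx(m.astype(np.uint8),cv2.MORPH_OPEN,np.ones((2,2)))
    k,l,st,_=cv2.connectedComponentsWithStats(m); i=1+st[1:,4].argmax()
    v,u=np.nonzero(l==i); q=ontoz(p,np.c_[u,v],0.007)[:,:2]
    r=cv2.minAreaRect(np.float32(q)); print(n,len(q),r)
    print(np.round(cv2.boxPoints(r),4).tolist())
# wall tops
for nm,c0,c1 in(("left",178,186),):
    pts=[]
    for row in range(135,288,6):
        g=V[row,172:200]; print(row,g.tolist()) if row in(135+6,135+18,141+12*11) else 0
# tub: lid points ; dish: rim
d=masks_of("tub",p)[0]["region"]; q=w[d&(Z>0.07)]; print("tubz",np.nanpercentile(q[:,2],[10,50,90]))
cn=max(cv2.findContours((d&(Z>0.068)).astype(np.uint8),0,cv2.CHAIN_APPROX_NONE)[0],key=len)[:,0]
print("tub",circ(ontoz(p,cn,0.082)[:,:2]))
for l in ("scoop","dish"):
  for dd in masks_of(l,p):
    if np.hypot(*(dd["xy"]-np.array([320,228])))<8:
        cn=max(cv2.findContours(dd["region"].astype(np.uint8),0,cv2.CHAIN_APPROX_NONE)[0],key=len)[:,0]
        print("dish",l,circ(ontoz(p,cn,0.04)[:,:2]))
# crate bottom extents: crate outer mask
d=max(masks_of("crate",p),key=lambda d:d["region"].sum())["region"]
v,u=np.nonzero(d); r=cv2.minAreaRect(np.float32(ontoz(p,np.c_[u,v],0.03)[:,:2])); print(r,np.round(cv2.boxPoints(r),3).tolist())
print(sense())
E
```

```text
white 408 ((0.629530668258667, 0.211768239736557), (0.13796693086624146, 0.11180784553289413), 0.6964093446731567)
[[0.5598999857902527, 0.2667999863624573], [0.5612000226974487, 0.1550000011920929], [0.6991999745368958, 0.156700000166893], [0.6977999806404114, 0.2685000002384186]]
blue 248 ((0.4707569479942322, 0.20567423105239868), (0.1415843963623047, 0.11707701534032822), 2.054549217224121)
[[0.3978999853134155, 0.26159998774528503], [0.40209999680519104, 0.1446000039577484], [0.5436000227928162, 0.14970000088214874], [0.5393999814987183, 0.26669999957084656]]
141 [183, 183, 184, 185, 185, 185, 184, 182, 183, 174, 149, 107, 73, 65, 79, 79, 83, 80, 80, 79, 81, 81, 81, 83, 79, 81, 81, 81]
153 [174, 173, 173, 174, 174, 173, 175, 178, 179, 174, 152, 117, 75, 72, 82, 81, 83, 83, 84, 80, 81, 81, 79, 82, 80, 80, 82, 79]
273 [182, 182, 181, 182, 182, 182, 183, 184, 186, 186, 179, 148, 103, 74, 82, 98, 98, 99, 95, 100, 99, 98, 98, 100, 98, 96, 98, 98]
tubz [0.07812607 0.08253648 0.08723216]
tub (array([0.60608211, 0.06192439]), np.float64(0.04425804148831311))
dish dish (array([ 0.4772960
[... 447 characters left out ...]
4118272e+01, -1.48171189e+01]), 'joint_velocities': array([-0.00998544, -0.04735095,  0.01982935, -0.03365751, -0.00519185,
       -0.01367762]), 'effort': array([-2.08541396e-04, -3.90467942e+01,  1.87620914e+01,  4.22452077e+00,
        1.55019842e-02, -3.41761358e-05]), 'tcp_pos': array([ 0.18699024, -0.59636796,  0.24156843]), 'ee_rot': array([[-9.54211566e-01, -2.99132558e-01,  1.84882823e-05],
       [-2.99132558e-01,  9.54211566e-01, -2.62001635e-05],
       [-9.80441086e-06, -3.05309462e-05, -9.99999999e-01]]), 'wrist_force': array([ 0.97659782, -0.05209318,  0.58473592]), 'moment': array([0.01965254, 0.03202609, 0.01149436]), 'gripper_force': 0.0, 'gripper_width': 0.999183454202774}
```

Request:
drive_tool:
  rows:
    - [69, 24, 33, 0, 0, 0, 0.107]
    - [69, 24, 33, 0, 0, 0, 0.107]
    - [69, 24, 33, 0, 0, 0, 0.107]
    - [69, 24, 33, 0, 0, 0, 0.107]
    - [69, 24, 33, 0, 0, 0, 0.107]

```text
time_s: 1.87
tcp_pos: [0.3076, -0.4298, 0.2417]
ee_rot: [[-0.665, -0.747, 0.0], [-0.747, 0.665, -0.0], [0.0, -0.0, -1.0]]
wrist_force: [2.3, -0.7, -0.4]
gripper_width: 0.73
gripper_force: 0.0
```

Request:
drive_tool:
  rows:
    - [69, 24, 32, 0, 0, 0, 0.107]
    - [69, 24, 32, 0, 0, 0, 0.107]
    - [69, 24, 32, 0, 0, 0, 0.107]
    - [69, 24, 32, 0, 0, 0, 0.107]
    - [69, 24, 32, 0, 0, 0, 0.107]

```text
time_s: 2.28
tcp_pos: [0.4278, -0.2696, 0.242]
ee_rot: [[-0.19, -0.982, 0.001], [-0.982, 0.19, -0.0], [0.0, -0.001, -1.0]]
wrist_force: [0.7, -0.3, 0.1]
gripper_width: 0.691
gripper_force: 0.0
```

Request:
drive_tool:
  rows:
    - [69, 25, 33, -40, 0, 0, 0.107]
    - [69, 25, 30, -40, 0, 0, 0.107]
    - [69, 0, 0, -20, 0, 0, 0]
    - [69, 0, 0, 0, 0, 0, 0]
    - [69, 0, 0, 0, 0, 0, 0]

```text
time_s: 2.7
tcp_pos: [0.4634, -0.225, 0.1624]
ee_rot: [[0.018, -1.0, -0.002], [-1.0, -0.018, -0.0], [0.0, 0.002, -1.0]]
wrist_force: [1.2, -0.5, 0.7]
gripper_width: 0.691
gripper_force: 0.0
```

Request:
drive_tool:
  rows:
    - [69, 7, 0, -30, 0, 0, 0]
    - [69, 7, 0, -30, 0, 0, 0]
    - [69, 0, 0, -30, 0, 0, 0]
    - [69, 0, 0, -28, 0, 0, 0]
    - [69, 0, 0, 0, 0, 0, 0]

```text
time_s: 3.12
tcp_pos: [0.475, -0.2256, 0.0418]
ee_rot: [[0.014, -1.0, -0.007], [-1.0, -0.014, 0.002], [-0.002, 0.007, -1.0]]
wrist_force: [-0.7, 0.1, -0.4]
gripper_width: 0.685
gripper_force: 0.0
```

Request:
drive_tool:
  rows:
    - [69, 0, 8, 0, 0, 0, 0]
    - [69, 0, 8, 0, 0, 0, 0]
    - [69, 0, 8, 0, 0, 0, 0]
    - [69, 0, 8, 0, 0, 0, 0]
    - [69, 0, 8, 0, 0, 0, 0]

```text
time_s: 3.53
tcp_pos: [0.4791, -0.1844, 0.0467]
ee_rot: [[0.018, -1.0, 0.004], [-1.0, -0.018, -0.001], [0.001, -0.004, -1.0]]
wrist_force: [1.2, -3.4, 2.0]
gripper_width: 0.69
gripper_force: 1.5
```

Request:
drive_tool:
  rows:
    - [69, 0, 12, -2, 0, 0, 0]
    - [69, 0, 14, -2, 0, 0, 0]
    - [69, -1, 14, 0, 0, 0, 0]
    - [69, 0, 14, 0, 0, 0, 0]
    - [69, 0, 14, 0, 0, 0, 0]

```text
time_s: 3.95
tcp_pos: [0.478, -0.1166, 0.0425]
ee_rot: [[0.019, -1.0, 0.003], [-1.0, -0.019, -0.001], [0.001, -0.003, -1.0]]
wrist_force: [-0.3, -6.6, 6.5]
gripper_width: 0.688
gripper_force: 4.5
```

Request:
drive_tool:
  rows:
    - [69, 0, 14, 0, 0, 0, 0]
    - [69, -1, 14, 0, 0, 0, 0]
    - [69, 0, 14, 0, 0, 0, 0]
    - [69, -1, 14, 0, 0, 0, 0]
    - [69, 0, 14, 0, 0, 0, 0]

```text
time_s: 4.37
tcp_pos: [0.4753, -0.0466, 0.0424]
ee_rot: [[0.019, -1.0, 0.002], [-1.0, -0.019, -0.001], [0.001, -0.002, -1.0]]
wrist_force: [-0.3, -7.0, 7.9]
gripper_width: 0.688
gripper_force: 4.8
```

Request:
drive_tool:
  rows:
    - [69, 0, 14, 0, 0, 0, 0]
    - [69, -1, 14, 0, 0, 0, 0]
    - [69, 0, 14, 0, 0, 0, 0]
    - [69, -1, 14, 0, 0, 0, 0]
    - [69, 0, 14, 0, 0, 0, 0]

```text
time_s: 4.78
tcp_pos: [0.4725, 0.0232, 0.0422]
ee_rot: [[0.018, -1.0, 0.0], [-1.0, -0.018, -0.001], [0.001, -0.0, -1.0]]
wrist_force: [-0.3, -5.5, 7.4]
gripper_width: 0.692
gripper_force: 4.8
```

Request:
drive_tool:
  rows:
    - [69, 0, 14, 0, 0, 0, 0]
    - [69, -1, 14, 0, 0, 0, 0]
    - [69, 0, 14, 0, 0, 0, 0]
    - [69, -1, 12, 0, 0, 0, 0]
    - [69, 0, 10, 0, 0, 0, 0]

```text
time_s: 5.2
tcp_pos: [0.47, 0.0871, 0.042]
ee_rot: [[0.019, -1.0, -0.001], [-1.0, -0.019, -0.002], [0.002, 0.001, -1.0]]
wrist_force: [-0.1, -8.2, 8.6]
gripper_width: 0.692
gripper_force: 5.2
```

Run:
```python
from h import *
p=capture("top")
cv2.imwrite("pics/t1.png",cv2.resize(p["frame"][120:290,150:350,::-1],None,fx=3.5,fy=3.5,interpolation=cv2.INTER_CUBIC))
```

```text
(no output)
```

View pics/t1.png

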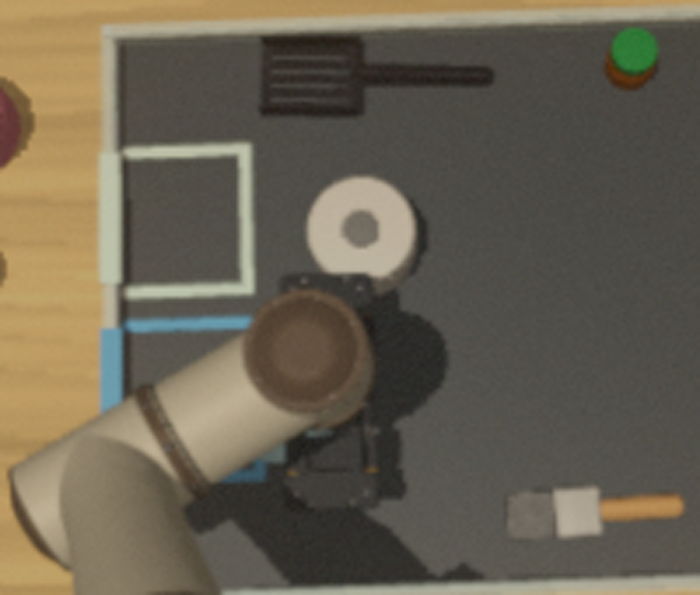

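The arm covers the dish at crop (300,400), and the brush, scoop, jar and tub are undisturbed. I'll continue to the wall.

Request:
drive_tool:
  rows:
    - [69, 0, 12, 0, 0, 0, 0]
    - [69, -1, 12, 0, 0, 0, 0]
    - [69, 0, 12, 0, 0, 0, 0]
    - [69, -1, 12, 0, 0, 0, 0]
    - [69, 0, 10, 0, 0, 0, 0]

```text
time_s: 5.67
tcp_pos: [0.4675, 0.1448, 0.0414]
ee_rot: [[0.018, -1.0, -0.002], [-1.0, -0.018, -0.002], [0.002, 0.002, -1.0]]
wrist_force: [0.3, -4.7, 6.2]
gripper_width: 0.688
gripper_force: 3.8
```

Request:
drive_tool:
  rows:
    - [69, 0, 5, 0, 0, 0, 0]
    - [69, 0, 4, 0, 0, 0, 0]
    - [69, 0, 3, 0, 0, 0, 0]
    - [69, 0, 2, 0, 0, 0, 0]
    - [69, 0, 2, 0, 0, 0, 0]

```text
time_s: 6.08
tcp_pos: [0.4674, 0.1601, 0.0414]
ee_rot: [[0.018, -1.0, -0.002], [-1.0, -0.018, -0.003], [0.003, 0.002, -1.0]]
wrist_force: [0.6, -5.6, 6.2]
gripper_width: 0.691
gripper_force: 3.8
```

Request:
drive_tool:
  rows:
    - [69, 0, 2, 0, 0, 0, 0]
    - [69, 0, 2, 0, 0, 0, 0]
    - [69, 0, 1, 0, 0, 0, 0]
    - [69, 0, 1, 0, 0, 0, 0]
    - [69, 0, 0, 0, 0, 0, 0]

```text
time_s: 6.5
tcp_pos: [0.4674, 0.166, 0.0414]
ee_rot: [[0.018, -1.0, -0.002], [-1.0, -0.018, -0.003], [0.002, 0.002, -1.0]]
wrist_force: [-0.5, -5.3, 5.9]
gripper_width: 0.692
gripper_force: 3.5
```

Request:
drive_tool:
  rows:
    - [69, 0, 1, 0, 0, 0, 0]
    - [69, 0, 1, 0, 0, 0, 0]
    - [69, 0, 1, 0, 0, 0, 0]
    - [69, 0, 1, 0, 0, 0, 0]
    - [69, 0, 0, 0, 0, 0, 0]

```text
time_s: 6.92
tcp_pos: [0.4674, 0.17, 0.0413]
ee_rot: [[0.017, -1.0, -0.002], [-1.0, -0.017, -0.003], [0.003, 0.002, -1.0]]
wrist_force: [-0.6, -4.8, 6.6]
gripper_width: 0.692
gripper_force: 3.6
```

Request:
drive_tool:
  rows:
    - [69, 0, 1, 0, 0, 0, 0]
    - [69, 0, 1, 0, 0, 0, 0]
    - [69, 0, 0, 0, 0, 0, 0]

```text
time_s: 7.17
tcp_pos: [0.4674, 0.172, 0.0413]
ee_rot: [[0.017, -1.0, -0.002], [-1.0, -0.017, -0.003], [0.003, 0.002, -1.0]]
wrist_force: [-0.8, -5.4, 6.2]
gripper_width: 0.691
gripper_force: 3.6
```

Request:
drive_tool:
  rows:
    - [69, 0, 1, 0, 0, 0, 0]
    - [69, 0, 0, 0, 0, 0, 0]
    - [69, 0, 1, 0, 0, 0, 0]
    - [69, 0, 0, 0, 0, 0, 0]

```text
time_s: 7.5
tcp_pos: [0.4673, 0.1739, 0.0413]
ee_rot: [[0.017, -1.0, -0.002], [-1.0, -0.017, -0.003], [0.003, 0.002, -1.0]]
wrist_force: [-0.5, -5.7, 5.6]
gripper_width: 0.693
gripper_force: 3.7
```

Request:
drive_tool:
  rows:
    - [69, 0, 1, 0, 0, 0, 0]
    - [69, 0, 0, 0, 0, 0, 0]

```text
time_s: 7.67
tcp_pos: [0.4673, 0.1749, 0.0413]
ee_rot: [[0.017, -1.0, -0.002], [-1.0, -0.017, -0.003], [0.003, 0.002, -1.0]]
wrist_force: [0.3, -6.2, 5.7]
gripper_width: 0.688
gripper_force: 3.7
```

Request:
drive_tool:
  rows:
    - [69, 0, 1, 0, 0, 0, 0]
    - [69, 0, 0, 0, 0, 0, 0]

```text
time_s: 7.83
tcp_pos: [0.4673, 0.1754, 0.0413]
ee_rot: [[0.017, -1.0, -0.003], [-1.0, -0.017, -0.004], [0.004, 0.003, -1.0]]
wrist_force: [-0.3, -7.1, 7.2]
gripper_width: 0.687
gripper_force: 4.4
```

Request:
drive_tool:
  rows:
    - [69, 0, 1, 0, 0, 0, 0]
    - [69, 0, 0, 0, 0, 0, 0]

```text
time_s: 8.0
tcp_pos: [0.4672, 0.1756, 0.0413]
ee_rot: [[0.017, -1.0, -0.003], [-1.0, -0.017, -0.005], [0.005, 0.003, -1.0]]
wrist_force: [1.1, -9.9, 6.8]
gripper_width: 0.689
gripper_force: 5.7
```

Request:
drive_tool:
  rows:
    - [69, 0, 1, 0, 0, 0, 0]
    - [69, 0, 0, 0, 0, 0, 0]

```text
time_s: 8.17
tcp_pos: [0.467, 0.1758, 0.0414]
ee_rot: [[0.017, -1.0, -0.004], [-1.0, -0.017, -0.006], [0.006, 0.004, -1.0]]
wrist_force: [3.4, -14.0, 8.4]
gripper_width: 0.686
gripper_force: 7.1
```

Request:
drive_tool:
  rows:
    - [69, 0, -6, 0, 0, 0, 0]
    - [69, 0, -15, 0, 0, 0, 0]
    - [69, 0, -20, 10, 0, 0, 0]
    - [69, 0, -20, 35, 0, 0, 0]
    - [69, 0, -20, 40, 0, 0, 0]

```text
time_s: 8.58
tcp_pos: [0.4667, 0.0983, 0.1223]
ee_rot: [[0.018, -1.0, -0.005], [-1.0, -0.017, -0.002], [0.002, 0.005, -1.0]]
wrist_force: [0.7, 0.4, 0.1]
gripper_width: 0.69
gripper_force: 0.0
```

Request:
drive_tool:
  rows:
    - [69, 28, -22, 20, 0, 0, 0]
    - [69, 28, -22, 0, 0, 0, 0]
    - [69, 28, -22, 0, 0, 0, 0]
    - [69, 28, -22, 0, 0, 0, 0]
    - [69, 28, -14, 0, 0, 0, 0]

```text
time_s: 9.0
tcp_pos: [0.6094, -0.0037, 0.1433]
ee_rot: [[0.016, -1.0, 0.0], [-1.0, -0.016, 0.001], [-0.001, -0.0, -1.0]]
wrist_force: [0.8, 0.5, -0.4]
gripper_width: 0.689
gripper_force: 0.0
```

Run:
```python
from h import *
print(sense()["tcp_pos"])
p=capture("top")
cv2.imwrite("pics/t2.png",cv2.resize(p["frame"][120:290,150:350,::-1],None,fx=3.5,fy=3.5,interpolation=cv2.INTER_CUBIC))
for d in masks_of("tub",p)[:3]+masks_of("dish",p)[:3]: print(d["p"],d["xy"])
```

```text
[ 0.60935022 -0.00368116  0.14330655]
0.89 [134.1, 154.8]
0.71 [403.5, 215.3]
0.64 [255.9, 193.4]
0.62 [192.0, 235.4]
```

View pics/t2.png

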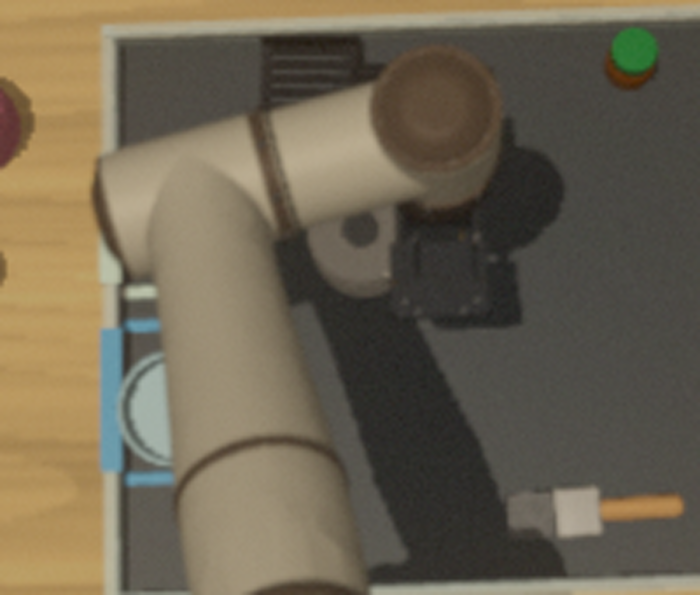

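The dish sits inside the blue outline at crop (170,408), touching the wall, and the tub is still at (361,229). I'll lower behind the tub.

Request:
drive_tool:
  rows:
    - [69, -1, -6, -20, 0, 0, 0]
    - [69, 0, 0, -25, 0, 0, 0]
    - [69, 0, 0, -25, 0, 0, 0]
    - [69, 0, 0, -17, 0, 0, 0]
    - [69, 0, 0, 0, 0, 0, 0]

```text
time_s: 9.57
tcp_pos: [0.6036, -0.0079, 0.0522]
ee_rot: [[0.017, -1.0, -0.009], [-1.0, -0.017, -0.001], [0.001, 0.009, -1.0]]
wrist_force: [-1.2, 0.1, 0.0]
gripper_width: 0.692
gripper_force: 0.0
```

Request:
drive_tool:
  rows:
    - [69, 0, 6, 0, 0, 0, 0]
    - [69, 0, 6, 0, 0, 0, 0]
    - [69, 0, 6, 0, 0, 0, 0]
    - [69, 0, 6, 0, 0, 0, 0]
    - [69, 0, 6, 0, 0, 0, 0]

```text
time_s: 9.98
tcp_pos: [0.6088, 0.022, 0.0577]
ee_rot: [[0.018, -1.0, 0.003], [-1.0, -0.018, 0.0], [-0.0, -0.003, -1.0]]
wrist_force: [1.4, -3.3, 1.8]
gripper_width: 0.686
gripper_force: 1.5
```

Request:
drive_tool:
  rows:
    - [69, 1, 10, 0, 0, 0, 0]
    - [69, 2, 12, 0, 0, 0, 0]
    - [69, 2, 12, 0, 0, 0, 0]
    - [69, 2, 12, 0, 0, 0, 0]
    - [69, 2, 12, 0, 0, 0, 0]

```text
time_s: 10.4
tcp_pos: [0.6165, 0.0792, 0.0571]
ee_rot: [[0.017, -1.0, -0.001], [-1.0, -0.017, -0.002], [0.002, 0.001, -1.0]]
wrist_force: [-1.6, -5.2, 4.8]
gripper_width: 0.69
gripper_force: 3.1
```

Request:
drive_tool:
  rows:
    - [69, 2, 12, 0, 0, 0, 0]
    - [69, 2, 12, 0, 0, 0, 0]
    - [69, 2, 12, 0, 0, 0, 0]
    - [69, 2, 12, 0, 0, 0, 0]
    - [69, 2, 10, 0, 0, 0, 0]

```text
time_s: 10.82
tcp_pos: [0.6264, 0.1374, 0.057]
ee_rot: [[0.018, -1.0, -0.001], [-1.0, -0.018, -0.002], [0.002, 0.001, -1.0]]
wrist_force: [-1.2, -5.8, 4.8]
gripper_width: 0.69
gripper_force: 3.2
```

Request:
drive_tool:
  rows:
    - [69, 1, 9, 0, 0, 0, 0]
    - [69, 0, 8, 0, 0, 0, 0]
    - [69, 0, 7, 0, 0, 0, 0]
    - [69, 0, 6, 0, 0, 0, 0]
    - [69, 0, 4, 0, 0, 0, 0]

```text
time_s: 11.23
tcp_pos: [0.6278, 0.1715, 0.0569]
ee_rot: [[0.018, -1.0, 0.0], [-1.0, -0.018, -0.001], [0.001, -0.0, -1.0]]
wrist_force: [-0.8, -5.7, 4.4]
gripper_width: 0.689
gripper_force: 3.3
```

Request:
drive_tool:
  rows:
    - [69, 1, 3, 0, 0, 0, 0]
    - [69, 0, 3, 0, 0, 0, 0]
    - [69, 0, 2, 0, 0, 0, 0]
    - [69, 0, 2, 0, 0, 0, 0]
    - [69, 0, 0, 0, 0, 0, 0]

```text
time_s: 11.65
tcp_pos: [0.6286, 0.1813, 0.0567]
ee_rot: [[0.017, -1.0, -0.0], [-1.0, -0.017, -0.001], [0.001, 0.0, -1.0]]
wrist_force: [-1.5, -4.9, 4.8]
gripper_width: 0.691
gripper_force: 2.9
```

Request:
drive_tool:
  rows:
    - [69, 0, 1, 0, 0, 0, 0]
    - [69, 0, 1, 0, 0, 0, 0]
    - [69, 0, 1, 0, 0, 0, 0]
    - [69, 0, 0, 0, 0, 0, 0]

```text
time_s: 11.98
tcp_pos: [0.6287, 0.1839, 0.0567]
ee_rot: [[0.017, -1.0, -0.0], [-1.0, -0.017, -0.001], [0.001, 0.0, -1.0]]
wrist_force: [-0.5, -4.5, 5.5]
gripper_width: 0.691
gripper_force: 3.3
```

Request:
drive_tool:
  rows:
    - [69, 0, 1, 0, 0, 0, 0]
    - [69, 0, 1, 0, 0, 0, 0]
    - [69, 0, 0, 0, 0, 0, 0]

```text
time_s: 12.23
tcp_pos: [0.6288, 0.1859, 0.0567]
ee_rot: [[0.017, -1.0, -0.0], [-1.0, -0.017, -0.001], [0.001, 0.0, -1.0]]
wrist_force: [-0.6, -5.4, 5.8]
gripper_width: 0.694
gripper_force: 3.3
```

Request:
drive_tool:
  rows:
    - [69, 0, 1, 0, 0, 0, 0]
    - [69, 0, 0, 0, 0, 0, 0]

```text
time_s: 12.4
tcp_pos: [0.6287, 0.1869, 0.0567]
ee_rot: [[0.017, -1.0, -0.0], [-1.0, -0.017, -0.001], [0.001, 0.0, -1.0]]
wrist_force: [0.2, -5.1, 6.0]
gripper_width: 0.689
gripper_force: 3.3
```

Request:
drive_tool:
  rows:
    - [69, 0, 1, 0, 0, 0, 0]
    - [69, 0, 0, 0, 0, 0, 0]

```text
time_s: 12.57
tcp_pos: [0.6287, 0.1875, 0.0567]
ee_rot: [[0.017, -1.0, -0.0], [-1.0, -0.017, -0.002], [0.002, 0.0, -1.0]]
wrist_force: [0.1, -6.4, 5.7]
gripper_width: 0.689
gripper_force: 3.8
```

Request:
drive_tool:
  rows:
    - [69, 0, 1, 0, 0, 0, 0]
    - [69, 0, 0, 0, 0, 0, 0]

```text
time_s: 12.73
tcp_pos: [0.6287, 0.1876, 0.0567]
ee_rot: [[0.017, -1.0, -0.001], [-1.0, -0.017, -0.003], [0.003, 0.001, -1.0]]
wrist_force: [0.3, -9.3, 5.5]
gripper_width: 0.689
gripper_force: 4.7
```

Request:
drive_tool:
  rows:
    - [69, 0, 1, 0, 0, 0, 0]
    - [69, 0, 0, 0, 0, 0, 0]

```text
time_s: 12.9
tcp_pos: [0.6287, 0.1877, 0.0567]
ee_rot: [[0.017, -1.0, -0.001], [-1.0, -0.017, -0.004], [0.004, 0.002, -1.0]]
wrist_force: [2.3, -12.0, 6.1]
gripper_width: 0.692
gripper_force: 5.6
```

Request:
drive_tool:
  rows:
    - [69, 0, 1, 0, 0, 0, 0]
    - [69, 0, 0, 0, 0, 0, 0]

```text
time_s: 13.07
tcp_pos: [0.6286, 0.1878, 0.0567]
ee_rot: [[0.016, -1.0, -0.002], [-1.0, -0.016, -0.005], [0.005, 0.002, -1.0]]
wrist_force: [1.3, -13.7, 6.7]
gripper_width: 0.689
gripper_force: 6.5
```

The tub is at the wall. I'll back off, lift, move clear to the right and verify.

Request:
drive_tool:
  rows:
    - [69, 0, -6, 0, 0, 0, 0]
    - [69, 0, -15, 0, 0, 0, 0]
    - [69, 0, -25, 5, 0, 0, 0]
    - [69, 0, -30, 30, 0, 0, 0]
    - [69, 0, -30, 40, 0, 0, 0]

```text
time_s: 13.48
tcp_pos: [0.6265, 0.0895, 0.1211]
ee_rot: [[0.017, -1.0, -0.007], [-1.0, -0.017, -0.001], [0.001, 0.007, -1.0]]
wrist_force: [0.7, 0.3, 0.2]
gripper_width: 0.69
gripper_force: 0.0
```

Request:
drive_tool:
  rows:
    - [69, -10, -35, 30, 0, 0, 0]
    - [69, -10, -35, 20, 0, 0, 0]
    - [69, -20, -38, 0, 0, 0, 0]
    - [69, -20, -38, 0, 0, 0, 0]
    - [69, -20, -38, 0, 0, 0, 0]

```text
time_s: 13.9
tcp_pos: [0.5505, -0.0867, 0.1703]
ee_rot: [[0.017, -1.0, 0.001], [-1.0, -0.017, 0.002], [-0.002, -0.001, -1.0]]
wrist_force: [-0.0, -0.2, -0.5]
gripper_width: 0.689
gripper_force: 0.0
```

Request:
drive_tool:
  rows:
    - [69, -20, -38, 0, 0, 0, 0]
    - [69, -20, -38, 0, 0, 0, 0]
    - [69, -20, -38, 0, 0, 0, 0]
    - [69, 0, -20, 0, 0, 0, 0]
    - [69, 0, 0, 0, 0, 0, 0]

```text
time_s: 14.32
tcp_pos: [0.4922, -0.2192, 0.17]
ee_rot: [[0.012, -1.0, 0.001], [-1.0, -0.012, 0.001], [-0.001, -0.001, -1.0]]
wrist_force: [1.2, -0.8, 0.1]
gripper_width: 0.693
gripper_force: 0.0
```

Run:
```python
from h import *
print(sense()["tcp_pos"])
p=capture("top")
cv2.imwrite("pics/t3.png",cv2.resize(p["frame"][120:290,150:350,::-1],None,fx=3.5,fy=3.5,interpolation=cv2.INTER_CUBIC))
for l,z in(("tub",.082),("dish",.04)):
  for d in masks_of(l,p):
    if abs(d["xy"][0]-190)<25:
      cn=max(cv2.findContours(d["region"].astype(np.uint8),0,cv2.CHAIN_APPROX_NONE)[0],key=len)[:,0]
      print(l,d["p"],d["xy"],circ(ontoz(p,cn,z)[:,:2]))
```

```text
[ 0.49223329 -0.21917312  0.17000295]
tub 0.95 [199.3, 186.6] (array([0.61655766, 0.22550736]), np.float64(0.047968566211660214))
dish 0.93 [198.0, 233.8] (array([0.46111839, 0.22023991]), np.float64(0.04848374334074432))
```

View pics/t3.png

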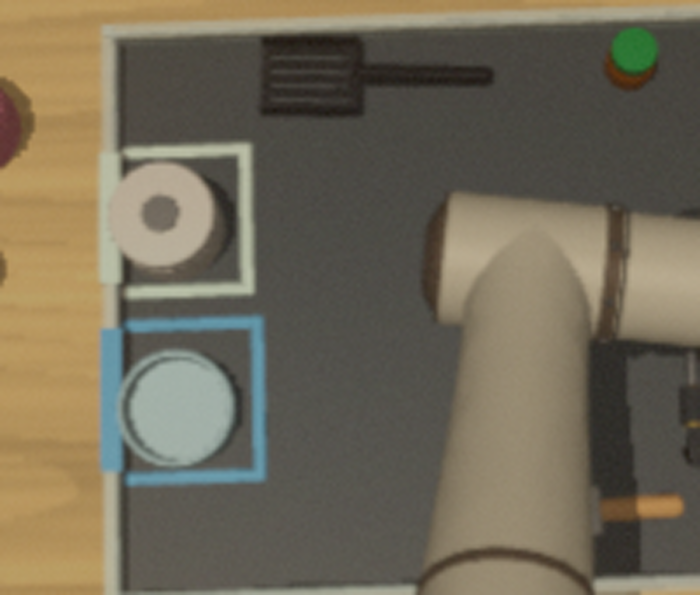

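Both stand inside their outlines: tub lid at crop (162,213), dish at (178,408). Scoop, jar and brush look unmoved. I'll do one colour-based check of the offset along the wall.

Run:
```python
from h import *
p=capture("top"); hsv=cv2.cvtColor(cv2.resize(p["frame"],None,fx=4,fy=4,interpolation=cv2.INTER_CUBIC),cv2.COLOR_RGB2HSV).astype(int)
H,S,V=hsv[...,0],hsv[...,1],hsv[...,2]
print(hsv[4*237,4*200],hsv[4*187,4*190],hsv[4*240,4*181+2])
def comp(m,r):
    k=np.zeros_like(m); k[4*r[0]:4*r[1],4*r[2]:4*r[3]]=1
    n,l,st,_=cv2.connectedComponentsWithStats((m&k).astype(np.uint8)); i=1+st[1:,4].argmax()
    c=max(cv2.findContours((l==i).astype(np.uint8),0,cv2.CHAIN_APPROX_NONE)[0],key=len)[:,0]
    return (c-1.5)/4
c=comp((V>120)&(S<80),(217,257,184,222)); print("dish",circ(ontoz(p,c,.04)[:,:2]))
c=comp((V>140)&(S<60),(162,202,180,215)); q=ontoz(p,c,.082)[:,:2]; print("tub",circ(q))
b=p["frame"].copy()
c=comp((H>90)&(H<125)&(S>90),(200,268,185,232)); r=ontoz(p,c,.007)[:,:2]; print("blue",r.min(0),r.max(0),cv2.minAreaRect(np.float32(r)))
for row,a in (("tub top",V[4*155:4*215:2,4*190]),):pass
f=cv2.resize(p["frame"][150:265,172:235,::-1],None,fx=5,fy=5,interpolation=cv2.INTER_CUBIC)
# overlay predicted: circles at gripper-derived poses
def draw(x,y,rad,z,col):
    t=np.linspace(0,2*np.pi,90); P=np.c_[x+rad*np.cos(t),y+rad*np.sin(t),0*t+z]
    uv=cv2.projectPoints(P,cv2.Rodrigues(np.array(p["R"]))[0],np.array(p["t"]),K(p),np.array(p["distortion"]))[0][:,0]
    cv2.polylines(f,[np.int32((uv-[172,150]+.5)*5)],True,col,1)
draw(.466,.225,.05,.04,(0,0,255)); draw(.466,.225,.05,.006,(0,255,255))
draw(.628,.232,.046,.082,(0,0,255)); draw(.628,.232,.046,.006,(0,255,255))
cv2.imwrite("pics/t4.png",f)
```

```text
[ 73  20 176] [ 19  44 185] [ 98  97 169]
dish (array([0.46316   , 0.22300518]), np.float64(0.04984864993279625))
tub (array([0.62289734, 0.2403437 ]), np.float64(0.050496742885991666))
blue [0.40227804 0.14925576] [0.54558862 0.27165565] ((0.47373300790786743, 0.2100488245487213), (0.1419742852449417, 0.12106163799762726), 0.9127367734909058)
```

View pics/t4.png

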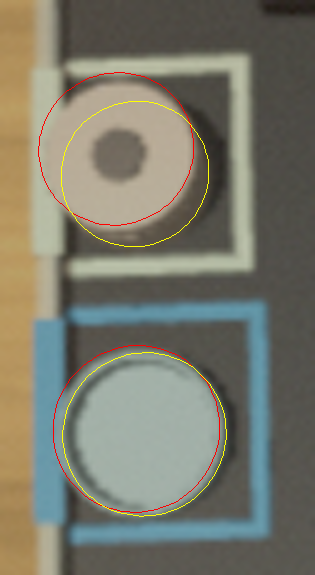

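The red circles (rim) and yellow circles (base) are drawn at the gripper-derived poses. Against the tape, the dish sits about 9 mm and the tub about 7 mm too far toward the robot (dish centre row ~438 against outline middle 424; tub base ~180 against 167). That is inside tolerance but marginal, so I'll nudge each +x with the shut fingers.

Request:
drive_tool:
  rows:
    - [0, -10, 38, 0, 0, 0, 0]
    - [0, -10, 38, 0, 0, 0, 0]
    - [0, -10, 38, 0, 0, 0, 0]
    - [0, -10, 38, 0, 0, 0, 0]
    - [0, -10, 38, 0, 0, 0, 0]

```text
time_s: 14.93
tcp_pos: [0.4427, -0.0236, 0.1703]
ee_rot: [[0.019, -1.0, 0.0], [-1.0, -0.019, 0.001], [-0.001, -0.0, -1.0]]
wrist_force: [1.3, 0.8, 0.9]
gripper_width: 0.4
gripper_force: 0.0
```

Request:
drive_tool:
  rows:
    - [0, -10, 38, 0, 0, 0, 0]
    - [0, -12, 38, 0, 0, 0, 0]
    - [0, -12, 38, 0, 0, 0, 0]
    - [0, -12, 38, 0, 0, 0, 0]
    - [0, -12, 38, 0, 0, 0, 0]

```text
time_s: 15.35
tcp_pos: [0.3839, 0.1665, 0.1705]
ee_rot: [[0.02, -1.0, 0.0], [-1.0, -0.02, 0.001], [-0.001, -0.001, -1.0]]
wrist_force: [1.2, -0.6, 0.3]
gripper_width: 0.038
gripper_force: 0.0
```

Request:
drive_tool:
  rows:
    - [0, -10, 30, 0, 0, 0, 0]
    - [0, 0, 20, 0, 0, 0, 0]
    - [0, 0, 0, 0, 0, 0, 0]
    - [0, 0, 0, 0, 0, 0, 0]

```text
time_s: 15.68
tcp_pos: [0.3746, 0.2153, 0.1702]
ee_rot: [[0.021, -1.0, -0.0], [-1.0, -0.021, 0.0], [-0.0, 0.0, -1.0]]
wrist_force: [-0.9, -0.6, -0.6]
gripper_width: 0.003
gripper_force: 0.0
```

Request:
drive_tool:
  rows:
    - [0, -3, 8, -35, 0, 0, 0]
    - [0, 0, 0, -35, 0, 0, 0]
    - [0, 0, 0, -33, 0, 0, 0]
    - [0, 0, 0, -27, 0, 0, 0]
    - [0, 0, 0, 0, 0, 0, 0]

```text
time_s: 16.1
tcp_pos: [0.3697, 0.218, 0.0362]
ee_rot: [[0.015, -1.0, -0.008], [-1.0, -0.015, -0.009], [0.009, 0.008, -1.0]]
wrist_force: [0.0, 0.2, 0.1]
gripper_width: 0.008
gripper_force: 0.0
```

Request:
drive_tool:
  rows:
    - [0, 5, 0, 0, 0, 0, 0]
    - [0, 5, 0, 0, 0, 0, 0]
    - [0, 4, 0, 0, 0, 0, 0]
    - [0, 2, 0, 0, 0, 0, 0]
    - [0, 0, 0, 0, 0, 0, 0]

```text
time_s: 16.52
tcp_pos: [0.3897, 0.2224, 0.0417]
ee_rot: [[0.016, -1.0, 0.002], [-1.0, -0.016, 0.003], [-0.003, -0.002, -1.0]]
wrist_force: [0.8, -0.2, 0.5]
gripper_width: 0.006
gripper_force: 0.0
```

Request:
drive_tool:
  rows:
    - [0, 2, 0, 0, 0, 0, 0]
    - [0, 2, 0, 0, 0, 0, 0]
    - [0, 0, 0, 0, 0, 0, 0]

```text
time_s: 16.77
tcp_pos: [0.3929, 0.2219, 0.0407]
ee_rot: [[0.017, -1.0, 0.001], [-1.0, -0.017, 0.001], [-0.001, -0.001, -1.0]]
wrist_force: [0.6, -0.2, -0.1]
gripper_width: 0.001
gripper_force: 0.0
```

Request:
drive_tool:
  rows:
    - [0, 2, 0, 0, 0, 0, 0]
    - [0, 2, 0, 0, 0, 0, 0]
    - [0, 0, 0, 0, 0, 0, 0]

```text
time_s: 17.02
tcp_pos: [0.3968, 0.2218, 0.0403]
ee_rot: [[0.017, -1.0, 0.0], [-1.0, -0.017, 0.0], [-0.0, -0.0, -1.0]]
wrist_force: [-0.4, -0.5, 1.2]
gripper_width: 0.002
gripper_force: 0.0
```

Request:
drive_tool:
  rows:
    - [0, 2, 0, 0, 0, 0, 0]
    - [0, 1, 0, 0, 0, 0, 0]
    - [0, 0, 0, 0, 0, 0, 0]

```text
time_s: 17.27
tcp_pos: [0.3997, 0.2217, 0.0403]
ee_rot: [[0.017, -1.0, 0.0], [-1.0, -0.017, 0.0], [-0.0, -0.0, -1.0]]
wrist_force: [-0.4, -0.4, 0.3]
gripper_width: 0.004
gripper_force: 0.0
```

Request:
drive_tool:
  rows:
    - [0, 1, 0, 0, 0, 0, 0]
    - [0, 1, 0, 0, 0, 0, 0]
    - [0, 0, 0, 0, 0, 0, 0]

```text
time_s: 17.52
tcp_pos: [0.4016, 0.2217, 0.0404]
ee_rot: [[0.017, -1.0, 0.0], [-1.0, -0.017, 0.0], [-0.0, -0.0, -1.0]]
wrist_force: [0.7, -0.1, -0.1]
gripper_width: 0.006
gripper_force: 0.0
```

Request:
drive_tool:
  rows:
    - [0, 1, 0, 0, 0, 0, 0]
    - [0, 1, 0, 0, 0, 0, 0]
    - [0, 0, 0, 0, 0, 0, 0]

```text
time_s: 17.77
tcp_pos: [0.4037, 0.2217, 0.0404]
ee_rot: [[0.017, -1.0, 0.0], [-1.0, -0.017, 0.0], [-0.0, -0.0, -1.0]]
wrist_force: [-0.5, -0.3, 0.7]
gripper_width: 0.006
gripper_force: 0.0
```

Request:
drive_tool:
  rows:
    - [0, 1, 0, 0, 0, 0, 0]
    - [0, 1, 0, 0, 0, 0, 0]
    - [0, 0, 0, 0, 0, 0, 0]

```text
time_s: 18.02
tcp_pos: [0.4056, 0.2217, 0.0404]
ee_rot: [[0.017, -1.0, 0.0], [-1.0, -0.017, 0.0], [-0.0, -0.0, -1.0]]
wrist_force: [-0.4, 0.2, 0.6]
gripper_width: 0.004
gripper_force: 0.0
```

Run:
```python
from h import *
p=capture("top");s=capture("scene")
a=cv2.resize(p["frame"][150:265,172:235,::-1],None,fx=5,fy=5,interpolation=cv2.INTER_CUBIC)
b=cv2.resize(s["frame"][160:250,320:400,::-1],None,fx=6,fy=6,interpolation=cv2.INTER_CUBIC)
o=np.zeros((575,800,3),np.uint8);o[:575,:315]=a;o[:540,318:798]=b
cv2.imwrite("pics/t5.png",o)
```

```text
(no output)
```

View pics/t5.png

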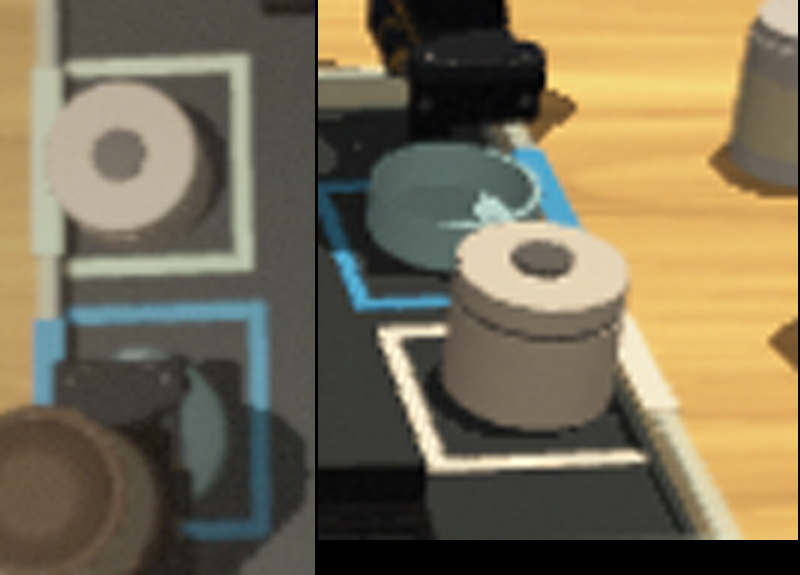

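The left half shows the dish (rim top near row 350) still in place under the gripper, and the right half shows the tub upright in the white outline. There is no contact yet, so I'll continue.

Request:
drive_tool:
  rows:
    - [0, 1, 0, 0, 0, 0, 0]
    - [0, 1, 0, 0, 0, 0, 0]
    - [0, 0, 0, 0, 0, 0, 0]

```text
time_s: 18.37
tcp_pos: [0.4077, 0.2217, 0.0404]
ee_rot: [[0.017, -1.0, 0.0], [-1.0, -0.017, 0.0], [-0.0, -0.0, -1.0]]
wrist_force: [-0.1, -0.5, 0.8]
gripper_width: 0.006
gripper_force: 0.0
```

Request:
drive_tool:
  rows:
    - [0, 1, 0, 0, 0, 0, 0]
    - [0, 1, 0, 0, 0, 0, 0]
    - [0, 0, 0, 0, 0, 0, 0]

```text
time_s: 18.62
tcp_pos: [0.4089, 0.2212, 0.0403]
ee_rot: [[0.017, -1.0, -0.001], [-1.0, -0.017, -0.001], [0.001, 0.001, -1.0]]
wrist_force: [-4.2, 0.6, 3.6]
gripper_width: 0.003
gripper_force: 1.7
```

Request:
drive_tool:
  rows:
    - [0, 1, 0, 0, 0, 0, 0]
    - [0, 1, 0, 0, 0, 0, 0]
    - [0, 0, 0, 0, 0, 0, 0]

```text
time_s: 18.87
tcp_pos: [0.4113, 0.2214, 0.0403]
ee_rot: [[0.017, -1.0, -0.0], [-1.0, -0.017, -0.001], [0.001, 0.0, -1.0]]
wrist_force: [-3.2, -0.4, 2.3]
gripper_width: 0.008
gripper_force: 1.5
```

Request:
drive_tool:
  rows:
    - [0, 1, 0, 0, 0, 0, 0]
    - [0, 1, 0, 0, 0, 0, 0]
    - [0, 1, 0, 0, 0, 0, 0]
    - [0, 1, 0, 0, 0, 0, 0]
    - [0, 0, 0, 0, 0, 0, 0]

```text
time_s: 19.28
tcp_pos: [0.4158, 0.2217, 0.0403]
ee_rot: [[0.017, -1.0, 0.0], [-1.0, -0.017, 0.0], [-0.0, -0.0, -1.0]]
wrist_force: [-1.2, -0.1, 0.9]
gripper_width: 0.005
gripper_force: 0.9
```

Request:
drive_tool:
  rows:
    - [0, 1, 0, 0, 0, 0, 0]
    - [0, -5, 0, 0, 0, 0, 0]
    - [0, -10, 0, 5, 0, 0, 0]
    - [0, -15, 0, 30, 0, 0, 0]
    - [0, 0, 0, 40, 0, 0, 0]

```text
time_s: 19.7
tcp_pos: [0.3825, 0.219, 0.1135]
ee_rot: [[0.017, -1.0, -0.007], [-1.0, -0.017, -0.007], [0.007, 0.007, -1.0]]
wrist_force: [-0.0, 1.0, -0.7]
gripper_width: 0.002
gripper_force: 0.0
```

Request:
drive_tool:
  rows:
    - [0, 0, 0, 30, 0, 0, 0]
    - [0, 15, 0, 35, 0, 0, 0]
    - [0, 35, 3, 0, 0, 0, 0]
    - [0, 35, 3, 0, 0, 0, 0]
    - [0, 35, 3, 0, 0, 0, 0]

```text
time_s: 20.12
tcp_pos: [0.5075, 0.2312, 0.1824]
ee_rot: [[0.018, -1.0, 0.003], [-1.0, -0.018, 0.003], [-0.003, -0.003, -1.0]]
wrist_force: [-0.4, 0.5, 0.5]
gripper_width: 0.003
gripper_force: 0.0
```

Request:
drive_tool:
  rows:
    - [0, 35, 2, 0, 0, 0, 0]
    - [0, 5, 0, 0, 0, 0, 0]
    - [0, 0, 0, 0, 0, 0, 0]
    - [0, 0, 0, 0, 0, 0, 0]

```text
time_s: 20.45
tcp_pos: [0.5455, 0.2324, 0.1799]
ee_rot: [[0.016, -1.0, -0.001], [-1.0, -0.016, -0.0], [0.0, 0.001, -1.0]]
wrist_force: [0.5, 0.2, -0.6]
gripper_width: 0.009
gripper_force: 0.0
```

Run:
```python
from h import *
s=capture("scene");print(sense()["tcp_pos"])
b=cv2.resize(s["frame"][140:250,320:420,::-1],None,fx=5,fy=5,interpolation=cv2.INTER_CUBIC)
cv2.imwrite("pics/t6.png",b)
```

```text
[0.54511364 0.23247898 0.18025636]
```

View pics/t6.png

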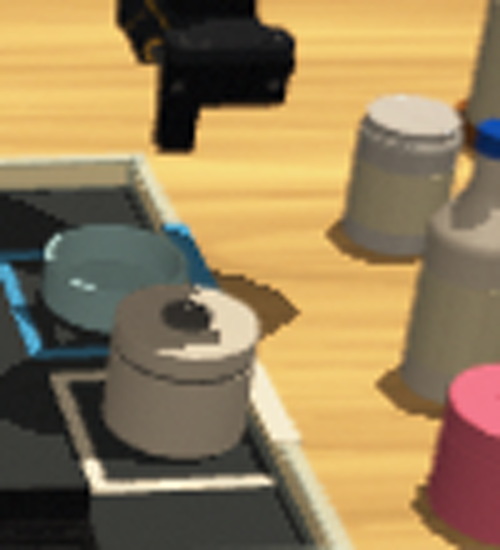

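Scene view: the dish stands flat at (115,278), the tub is upright at (180,375), and the shut fingers hang above the gap. I'll descend.

Request:
drive_tool:
  rows:
    - [0, 0, -2, -25, 0, 0, 0]
    - [0, 0, 0, -25, 0, 0, 0]
    - [0, 0, 0, -25, 0, 0, 0]
    - [0, 0, 0, -20, 0, 0, 0]
    - [0, 0, 0, -10, 0, 0, 0]

```text
time_s: 20.92
tcp_pos: [0.5437, 0.23, 0.0734]
ee_rot: [[0.018, -1.0, -0.004], [-1.0, -0.018, -0.002], [0.002, 0.004, -1.0]]
wrist_force: [-0.7, -0.6, -0.1]
gripper_width: -0.001
gripper_force: 0.0
```

Request:
drive_tool:
  rows:
    - [0, 0, 0, -10, 0, 0, 0]
    - [0, 5, 0, 0, 0, 0, 0]
    - [0, 4, 0, 0, 0, 0, 0]
    - [0, 2, 0, 0, 0, 0, 0]
    - [0, 0, 0, 0, 0, 0, 0]

```text
time_s: 21.33
tcp_pos: [0.5588, 0.2312, 0.0667]
ee_rot: [[0.017, -1.0, 0.003], [-1.0, -0.017, 0.002], [-0.002, -0.003, -1.0]]
wrist_force: [-0.5, 1.1, 0.0]
gripper_width: 0.004
gripper_force: 0.0
```

Request:
drive_tool:
  rows:
    - [0, 2, 0, 0, 0, 0, 0]
    - [0, 2, 0, 0, 0, 0, 0]
    - [0, 1, 0, 0, 0, 0, 0]
    - [0, 0, 0, 0, 0, 0, 0]

```text
time_s: 21.67
tcp_pos: [0.5628, 0.2307, 0.0656]
ee_rot: [[0.017, -1.0, 0.0], [-1.0, -0.017, 0.0], [-0.0, -0.0, -1.0]]
wrist_force: [0.2, 0.6, -0.0]
gripper_width: 0.004
gripper_force: 0.0
```

Request:
drive_tool:
  rows:
    - [0, 1, 0, 0, 0, 0, 0]
    - [0, 1, 0, 0, 0, 0, 0]
    - [0, 0, 0, 0, 0, 0, 0]

```text
time_s: 21.92
tcp_pos: [0.5646, 0.2307, 0.0653]
ee_rot: [[0.017, -1.0, 0.0], [-1.0, -0.017, 0.0], [-0.0, -0.0, -1.0]]
wrist_force: [0.4, 0.2, -0.8]
gripper_width: 0.003
gripper_force: 0.0
```

Request:
drive_tool:
  rows:
    - [0, 1, 0, 0, 0, 0, 0]
    - [0, 1, 0, 0, 0, 0, 0]
    - [0, 0, 0, 0, 0, 0, 0]

```text
time_s: 22.17
tcp_pos: [0.5666, 0.2307, 0.0653]
ee_rot: [[0.017, -1.0, 0.0], [-1.0, -0.017, 0.0], [-0.0, -0.0, -1.0]]
wrist_force: [0.1, -0.1, 0.1]
gripper_width: 0.005
gripper_force: 0.0
```

Request:
drive_tool:
  rows:
    - [0, 1, 0, 0, 0, 0, 0]
    - [0, 1, 0, 0, 0, 0, 0]
    - [0, 0, 0, 0, 0, 0, 0]

```text
time_s: 22.42
tcp_pos: [0.5687, 0.2307, 0.0653]
ee_rot: [[0.017, -1.0, 0.0], [-1.0, -0.017, 0.0], [-0.0, -0.0, -1.0]]
wrist_force: [-0.0, 0.7, 0.1]
gripper_width: 0.006
gripper_force: 0.0
```

Request:
drive_tool:
  rows:
    - [0, 1, 0, 0, 0, 0, 0]
    - [0, 1, 0, 0, 0, 0, 0]
    - [0, 0, 0, 0, 0, 0, 0]

```text
time_s: 22.67
tcp_pos: [0.5702, 0.2305, 0.0652]
ee_rot: [[0.017, -1.0, -0.001], [-1.0, -0.017, -0.0], [0.0, 0.001, -1.0]]
wrist_force: [-1.6, -0.2, -0.3]
gripper_width: 0.004
gripper_force: 0.6
```

Request:
drive_tool:
  rows:
    - [0, 1, 0, 0, 0, 0, 0]
    - [0, 1, 0, 0, 0, 0, 0]
    - [0, 1, 0, 0, 0, 0, 0]
    - [0, 0, 0, 0, 0, 0, 0]

```text
time_s: 23.0
tcp_pos: [0.5733, 0.2305, 0.0653]
ee_rot: [[0.017, -1.0, -0.001], [-1.0, -0.017, -0.0], [0.0, 0.001, -1.0]]
wrist_force: [-3.0, -0.8, 0.8]
gripper_width: 0.003
gripper_force: 1.4
```

Request:
drive_tool:
  rows:
    - [0, 1, 0, 0, 0, 0, 0]
    - [0, 1, 0, 0, 0, 0, 0]
    - [0, 1, 0, 0, 0, 0, 0]
    - [0, 0, 0, 0, 0, 0, 0]

```text
time_s: 23.33
tcp_pos: [0.5767, 0.2307, 0.0653]
ee_rot: [[0.017, -1.0, 0.0], [-1.0, -0.017, 0.0], [-0.0, -0.0, -1.0]]
wrist_force: [-2.2, 0.2, 0.1]
gripper_width: 0.008
gripper_force: 1.1
```

Request:
drive_tool:
  rows:
    - [0, -4, 0, 0, 0, 0, 0]
    - [0, -10, 0, 5, 0, 0, 0]
    - [0, 0, 0, 35, 0, 0, 0]
    - [0, 0, 0, 40, 0, 0, 0]
    - [0, 0, -10, 35, 0, 0, 0]

```text
time_s: 23.75
tcp_pos: [0.5625, 0.2218, 0.1826]
ee_rot: [[0.019, -1.0, 0.002], [-1.0, -0.019, 0.001], [-0.0, -0.002, -1.0]]
wrist_force: [1.4, 0.1, 0.9]
gripper_width: 0.008
gripper_force: 0.0
```

Request:
drive_tool:
  rows:
    - [0, 0, -40, 0, 0, 0, 0]
    - [0, 0, -40, 0, 0, 0, 0]
    - [0, 0, -40, 0, 0, 0, 0]
    - [0, 0, -40, 0, 0, 0, 0]
    - [0, 0, -40, 0, 0, 0, 0]

```text
time_s: 24.17
tcp_pos: [0.562, 0.0193, 0.1813]
ee_rot: [[0.018, -1.0, 0.002], [-1.0, -0.018, 0.0], [-0.0, -0.002, -1.0]]
wrist_force: [1.3, 0.2, 0.0]
gripper_width: 0.003
gripper_force: 0.0
```

Request:
drive_tool:
  rows:
    - [0, 0, -40, 0, 0, 0, 0]
    - [0, 0, -40, 0, 0, 0, 0]
    - [0, 0, -40, 0, 0, 0, 0]
    - [0, 0, -40, 0, 0, 0, 0]
    - [0, 0, 0, 0, 0, 0, 0]

```text
time_s: 24.58
tcp_pos: [0.5617, -0.1447, 0.1809]
ee_rot: [[0.011, -1.0, 0.001], [-1.0, -0.011, -0.001], [0.001, -0.001, -1.0]]
wrist_force: [0.5, 1.2, 0.3]
gripper_width: 0.007
gripper_force: 0.0
```

Run:
```python
from h import *
p=capture("top"); hsv=cv2.cvtColor(cv2.resize(p["frame"],None,fx=4,fy=4,interpolation=cv2.INTER_CUBIC),cv2.COLOR_RGB2HSV).astype(int)
H,S,V=hsv[...,0],hsv[...,1],hsv[...,2]
def comp(m,r):
    k=np.zeros_like(m); k[4*r[0]:4*r[1],4*r[2]:4*r[3]]=1
    n,l,st,_=cv2.connectedComponentsWithStats((m&k).astype(np.uint8)); i=1+st[1:,4].argmax()
    c=max(cv2.findContours((l==i).astype(np.uint8),0,cv2.CHAIN_APPROX_NONE)[0],key=len)[:,0]
    return (c-1.5)/4
c=comp((V>120)&(S<80),(214,257,184,222)); print("dish",circ(ontoz(p,c,.04)[:,:2]))
c=comp((V<145),(172,190,188,202)); print("button",circ(ontoz(p,c,.087)[:,:2]))
f=cv2.resize(p["frame"][145:265,172:235,::-1],None,fx=5,fy=5,interpolation=cv2.INTER_CUBIC)
s=capture("scene")["frame"][150:250,300:400,::-1]
o=np.zeros((600,800,3),np.uint8);o[:,:315]=f;o[:480,318:798]=cv2.resize(s,(480,480),interpolation=cv2.INTER_CUBIC)
cv2.imwrite("pics/t7.png",o)
```

```text
dish (array([0.47148557, 0.22244756]), np.float64(0.04981737849474341))
button (array([0.62963565, 0.22921092]), np.float64(0.015306727240108611))
```

View pics/t7.png

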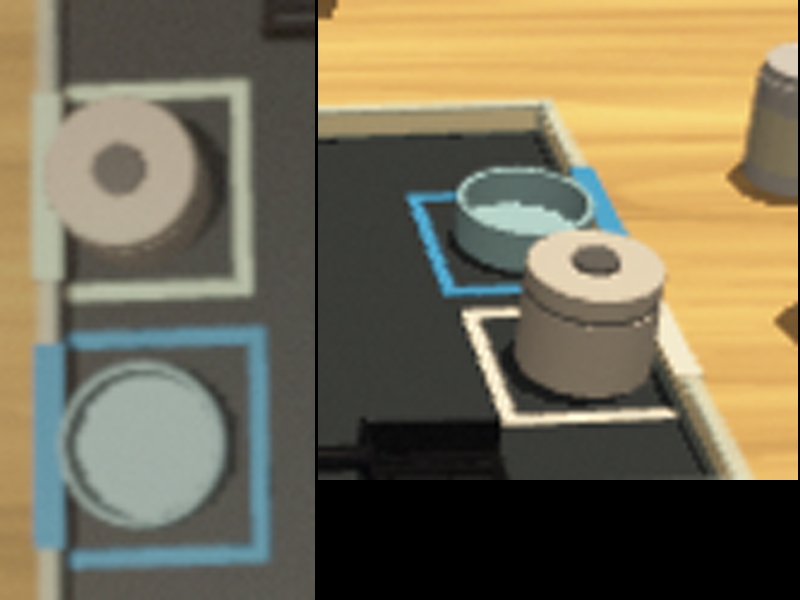

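Both are now centred in their outlines (dish at left (145,443), tub button at (120,168)), flat and against the wall.

```bash
python3 -c "
from station import *
print(finish_job())"
```

```text
the job is handed in; nothing more can be done
None
```

I pushed the tub and the dish against the left wall and handed the job in at about 25 s. By camera they sit about 3 mm or less from the middle of their own outlines; no verdict came back.

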